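Release and push out the air unit's filter slide with the pin

ROBOT

A 6-joint arm with a two-finger parallel gripper is mounted at the origin on a cart in front of the work surface, level with it; the furniture and walls round the work are solid. World frame = base frame: x ahead of the robot, y to its left, z up, the work surface at z = 0. Lengths are in mm, angles in rad, forces in N, time in s.
With the tool pointing down it reaches from about 350 to 1000 mm from the base axis. Payload 7.1 kg.
Tool frame: the origin (TCP) lies at the centre of the arm's flange, where the gripper is bolted on; the fingertips stand 173 mm ahead of it and the grasp point (between the pads) lies 155 mm ahead of it; z points along the fingers, y is the direction in which the jaws open and shut (so a half turn about z gives the same grasp; the last joint's range is limited). The gripper opens to 85 mm and grips with 20 to 120 N. Pads are 22 mm wide; open, the fingers measure 114 mm over their backs; the gripper's body (76 mm by 85 mm) begins 54 mm behind the grasp point. The pads swing forward as they close: fully open they stand 13 mm farther back than shut.
Start: joints at [-1.152, 0.423, 1.63, -0, 1.089, -0.019], TCP at [264.983, -566.031, 404.719] pointing down, gripper open.
Joint ranges: [-3, 3], [-0.9, 2.11], [0.09, 2.58], [-1.31, 4.45], [0.11, 2.69], [-2.54, 2.54]. Speed limits (rad/s): [2.39, 2.39, 3.01, 3.14, 3.14, 3.14].

INTERFACE

Orientations are given as a unit quaternion [w, x, y, z].
In Python, from rig import robot, optics gives the robot as it stands.
- The arm moves only by the tool move_arm, never from a script. Its argument "plan" is a list of rows, each an object of numbers: "x", "y", "z": the shift along the tool's x, y, z in m; "twist": the turn about the tool's z in degrees; "grip": the opening, from -1 (shut) to 1 (fully open). In form: [{"x": .., "y": .., "z": .., "twist": .., "grip": ..}, ...]. A call has 1 to 20 rows; each row shifts and turns the commanded pose from where the row before left it, along the tool's axes as they then stand; what a row does not reach is not made up. A row lasts 1/12 s, in which the tool goes at most 41.7 mm and 7.16 degrees, less where a joint would pass 70% of its speed; a pose out of reach is approached as far as the arm can. A call is refused whole if a number of a shift passes 0.0417 or a number of a turn 7.16, either way. A call with a gripper value outside its range is refused whole. The fingers move at their own pace and stop on an object; "newtons" is the grip in N (left out, the last holds). Time passes only in rows, so rows that do not move let the fingers close. It gives the time, the measured TCP pose, the force and the opening at its end, in the units of the state.
- robot.get_state(): the state, without advancing time (a new reading comes with each control period).
- optics.camera(name): name is "scene" or "top" or "wrist"; returns (picture, depth): 480x640x3 uint8, blue, green, red; 480x640 float32, mm along the optical axis (not along the pixel's ray), 0 where there is no reading.
- optics.get_calibration(name): a dict with "K" (3x3 intrinsics, pixels), "origin" and "orientation" of the camera in the world; the wrist camera has in their place "T_tool_cam" (4x4, takes a point from camera to tool coordinates, whose origin is the TCP and whose axes are the flange's). Camera axes: x right, y down, z forward; pixel columns grow to the right and rows downward; lengths in mm; the calibration is good to about 2 mm. A picture is of the moment at which its call begins: read the wrist's pose just before it. get_calibration takes no time and is no camera call.
- robot.close_job(): hands the job in, once; it reports no verdict.
The state is a dict: "time": time; "q": joint angles; "dq": joint speeds; "tau": joint torques, N m; "ee_pos": TCP position; "ee_rot": TCP orientation; "force": force on the tool from outside, world axes, zero at the start; "torque": the same for the moment, N m; "opening": finger opening in mm.
Only numpy, scipy, OpenCV 4.12 (cv2) and the standard library are available. Lean on these libraries where they do the work, as an engineer would, in place of code of your own. Each camera call takes 0.05 s, during which the arm holds its last target. There are 200 camera calls.

TASK

Take the steel pin from its stand, put its tip down the small hole in the air unit's filter slide and, keeping the recessed release button held down, push the slide at least 30 mm out of the front of the unit; never press or knock on the slide or button with more than 25 N (touch down slowly), and touch the slide only with the pin. Then put the pin back in its stand, upright and right down, and let go of it. Leave the bottles and other things standing around where they are.

Things in the scene. Friction and masses are not known exactly. Their poses are not given: they have to be found in the camera images.
- air_unit: white box-shaped bench-top air unit, 160 deep x 140 wide x 60 mm high, fixed to the worktop; origin under its centre, on the worktop; x axis from its front to its back, z up. A 60 mm wide bay along its middle, open to the top and front, holds the grey filter insert with its slide; the slide's top is flat and may lie up to 13 mm below the unit's top or 5 mm above it
- button_hole (a point): nominal mouth of the hole in the slide's top, slide in; fixed to the unit: 25 mm in front of its origin, 56 mm up, same axes. The filter insert seats loosely: the true mouth is up to 6 mm off along the unit's x, 3.5 mm along its y and 9 mm up or down, so find it by feel. Hole 12 mm wide, 1.5 mm chamfer; the slide's top is flat for 15 mm or more all round it
- button_top (a point): nominal top of the black release button, 11 mm wide, 11 mm straight below the hole's mouth; off by as much as the mouth. Sprung: gives way from 4 N on, frees the slide when about 4.5 mm down (13 N), hard stop at 7 mm (18 N). While it is up, or if it comes up again before the slide is 25 mm out, a catch locks the slide rigidly
- slide (a joint): how far the filter slide stands out of its closed place, m: 0 closed (start), at most 0.048 (hard stop). It moves along the unit's -x, out of the front. It drags with about 2.5 N and stays where it is left. Slide 45 mm wide, 98 mm long; the hole and button travel with it
- pin: steel pin tool, stands upright in its stand at the start; origin in the middle of the tip, z up along the tool. Round tip shaft 8 mm thick (nose tapered to 5 mm over the last 2 mm) from 0 to 36 mm, round collar 24 mm wide from 36 to 41 mm, square handle 14 x 14 mm from 41 to 96 mm with its faces along the pin's x and y; about 70 g. Grip the handle just above the collar
- pin_tip (a point): middle of the end of the pin's tip. The tip and the slide are hard: touch down at 15 mm/s or less, a faster knock can pass 25 N
- pin_stand: aluminium block 50 x 50 mm on a 64 mm black foot, top at 44 mm, fixed to the worktop; origin under its centre
- stand_hole (a point): middle of the mouth of the stand's upright hole, in the block's top (44 mm up): 12 mm wide with 1.5 mm chamfer, 38 mm deep. With the pin right down its collar rests on the block's top and its tip is 36 mm below this point
- iodine_bottle: bystander: brown bottle, 36 mm wide, 75 mm high; origin under its centre
- dish: bystander: flat clear lidded dish, 69 mm wide, 15 mm high; origin under its centre
- skin_tape: bystander: roll of skin tape lying flat, 82 mm wide, 30 mm high; origin under its centre
- buffer_bottle: bystander: small white bottle, 34 mm wide, 70 mm high; origin under its centre
- sleeve_box: bystander: carton 41 x 90 x 45 mm high; origin under its centre
- syringe: bystander: syringe lying flat, 27 x 120 x 22 mm; origin under its centre

How it is judged (in metres and radians):
On the way, in this order (a step that is already met when the one before it is completed fails the run):
1. the pin has been lifted out of its stand (z of pin_tip in the frame of stand_hole above 0.005 m and value of joint slide below 0.005 m), for 0.2 s.
2. the filter slide stands out by 30 mm or more, the pin being away from its stand (value of joint slide above 0.03 m and horizontal distance between pin_tip and stand_hole above 0.05 m), for 0.2 s.
At the end, for the whole second after the job is handed in: the filter slide stands out by 30 mm or more; the pin stands released and at rest in its stand, tip at least 32 mm below the block's top (right down is 36 mm), within 5 mm of the hole's axis, tilted less than 0.1 rad (value of joint slide above 0.03 m and horizontal distance between pin_tip and stand_hole below 0.005 m and z of pin_tip in the frame of stand_hole below -0.032 m and angle between pin's own z axis and vertical below 0.1 rad and linear speed of pin below 0.02 m/s); the robot touches nothing.
It fails at once if more than 25 N between the pin and the slide or its button (contact force between pin and slide above 25 N).
It fails at once if fingers touching the slide or its button (contact force between the fingers and slide above 1 N).
It fails at once if a bystander moved by 30 mm or more (distance of any of iodine_bottle, dish, skin_tape, buffer_bottle, sleeve_box, syringe from where it was at the start of the episode above 0.03 m).
It also fails if it takes over 72 s, if anything falls off the work surface, if the arm or the gripper's body presses on something with over 40 N, if the wrist force passes 120 N, or if a joint passes its speed limit or range.

## Working session

There is one attempt and no reset: what is moved stays moved. The work goes in short steps, Python scripts to look and compute and a tool call to move; the robot and the scene stay as the last step left them, time stands still between calls to the robot, and variables do not carry over. Pictures are saved under pics/ and viewed, about 8 in all and at most 12, crops included, and the job is handed in when it is done.

Besides the shell and the picture viewer there is one more tool, called after "Request:" as a command line: name --argument value ..., lists and objects as JSON in quotes. move_arm: Moves the arm, as the interface text tells. Its arguments: {"type":"object","properties":{"plan":{"type":"array"},"newtons":{"type":"number"}},"required":["plan"]}

```bash
ls; mkdir -p pics; cat > h.py <<'E'
import numpy as np, cv2
from rig import robot, optics
from scipy.spatial.transform import Rotation as R
def rot(q): return R.from_quat([q[1],q[2],q[3],q[0]]).as_matrix()
def cam(name):
    s=robot.get_state(); im,d=optics.camera(name); c=optics.get_calibration(name)
    if name=="wrist":
        T=np.eye(4);T[:3,:3]=rot(s["ee_rot"]);T[:3,3]=s["ee_pos"];T=T@np.array(c["T_tool_cam"])
    else:
        T=np.eye(4);T[:3,:3]=rot(c["orientation"]);T[:3,3]=c["origin"]
    return im,d,np.array(c["K"]),T
def cloud(d,K,T):
    v,u=np.mgrid[:d.shape[0],:d.shape[1]]
    P=np.stack([(u-K[0,2])/K[0,0]*d,(v-K[1,2])/K[1,1]*d,d],-1)@T[:3,:3].T+T[:3,3]
    P[d<=0]=np.nan; return P
def ray(u,v,z,K,T):
    r=T[:3,:3]@np.array([(u-K[0,2])/K[0,0],(v-K[1,2])/K[1,1],1]); o=T[:3,3]
    return o+r*(z-o[2])/r[2]
def pix(p,K,T):
    c=T[:3,:3].T@(np.array(p)-T[:3,3]); return (K@c/c[2])[:2]
E
python3 - <<'E'
from h import *
s=robot.get_state();print(s)
for n in("top","scene"):
    im,d,K,T=cam(n);cv2.imwrite(f"pics/{n}0.png",im);np.savez(f"{n}0.npz",im=im,d=d,K=K,T=T);print(n,K,T)
print(optics.get_calibration("wrist"))
E
```

```text
pics
{'time': 0.0, 'q': array([-1.15200139e+00,  4.23827639e-01,  1.63076081e+00, -1.45378070e-07,
        1.08860160e+00, -1.90131477e-02]), 'dq': array([-0.00218624,  0.00065696, -0.00018219, -0.00018552, -0.00032983,
        0.00011068]), 'tau': array([-1.93648768e-03, -5.57384348e+01, -2.81739092e+01, -2.09114733e-04,
        7.40248914e-03, -1.21195069e-05]), 'ee_pos': array([ 264.86144436, -565.76044407,  403.92590342]), 'ee_rot': array([-7.82779723e-04,  9.76135715e-01,  2.17159913e-01, -1.58654074e-04]), 'force': array([-0.19074645, -0.78330049,  1.39553362]), 'torque': array([-0.00193557, -0.0303122 , -0.02226256]), 'opening': 85.60476129656568}
top [[609.41795327   0.         320.35154198]
 [  0.         609.41795327 249.01286072]
 [  0.           0.           1.        ]] [[-4.18719406e-01 -8.71896969e-01  2.53908909e-01  1.55549556e+02]
 [-9.08101008e-01  4.00424515e-01 -1.22526596e-01  1.94780224e+02]
 [ 5.15921642e-03 -2.81879200e-01 -9.59436032e-01  1.66181574e+03]
 [ 0.00000000e+00  0.00000000e+00  0.00000000e+00  1.00000000e+00]]
scene [[448.5146175    0.         319
[... 181 characters left out ...]
-5.90336270e-01  6.97256869e-01 -7.51394131e+02]
 [ 1.41108632e-02 -7.59048353e-01 -6.50881312e-01  7.71062306e+02]
 [ 0.00000000e+00  0.00000000e+00  0.00000000e+00  1.00000000e+00]]
{'K': array([[406.29030472,   0.        , 317.4378154 ],
       [  0.        , 406.29030472, 244.12024245],
       [  0.        ,   0.        ,   1.        ]]), 'T_tool_cam': array([[ 1.51728713e-04, -9.49990241e-01, -3.12279552e-01,
         8.13892287e+01],
       [ 9.99999676e-01, -1.02659100e-04,  7.98175244e-04,
        -1.01232107e+00],
       [-7.90317031e-04, -3.12279572e-01,  9.49989918e-01,
         3.06168204e+01],
       [ 0.00000000e+00,  0.00000000e+00,  0.00000000e+00,
         1.00000000e+00]])}
```

View pics/top0.png

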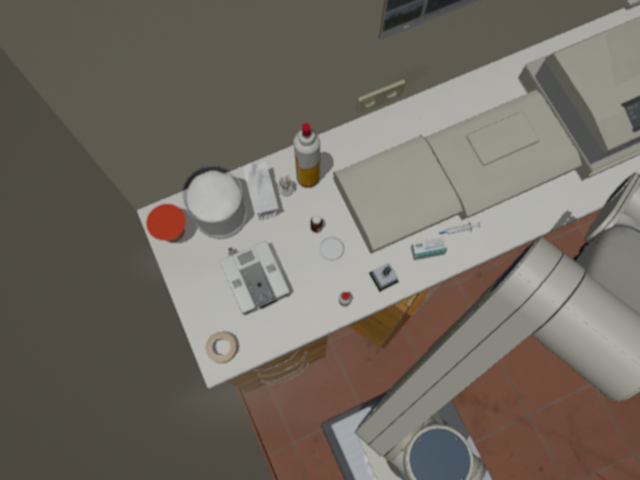

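View pics/scene0.png

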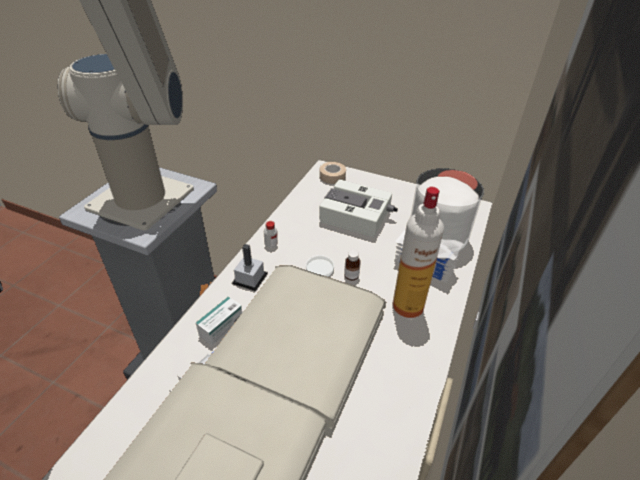

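Top view: unit at about (255,277), its bay opening toward (265,305); stand with pin at (384,276); buffer bottle at (346,298); tape at (221,347). The scene view agrees, with a black connector on the unit's back.

```bash
python3 - <<'E'
from h import *
f=np.load("top0.npz");im,d,K,T=[f[k] for k in("im","d","K","T")]
P=cloud(d,K,T)
for n,(u,v),z in [("unit",(255,277),60),("stand",(384,276),44),("buffer",(346,298),70),("tape",(221,347),30),("iod",(317,224),75),("dish",(331,249),15),("box",(430,248),45),("syr",(460,229),20)]:
    print(n,ray(u,v,z,K,T).round(), P[v,u].round())
# unit: cloud points with height 50..66 in a box
c=ray(255,277,60,K,T)
m=(np.abs(P[...,2]-60)<9)&(np.hypot(P[...,0]-c[0],P[...,1]-c[1])<130)
n,l,st,ce=cv2.connectedComponentsWithStats(m.astype(np.uint8))
print(st,ce)
k=l[277,250] or 1+np.argmax(st[1:,4]); q=P[l==k]
print(np.nanmedian(q[:,2]), cv2.minAreaRect(q[:,:2].astype(np.float32)))
c=ray(384,276,44,K,T)
m=(P[...,2]>38)&(P[...,2]<50)&(np.hypot(P[...,0]-c[0],P[...,1]-c[1])<50)
q=P[m];print(len(q),np.median(q,0),cv2.minAreaRect(q[:,:2].astype(np.float32)))
m=(P[...,2]>100)&(P[...,2]<150)&(np.hypot(P[...,0]-c[0],P[...,1]-c[1])<80)
print(P[m])
cv2.imwrite("pics/topcrop.png",cv2.resize(im[210:370,200:440],None,fx=3.3,fy=3.3,interpolation=cv2.INTER_CUBIC))
E
```

```text
unit [582. 184.  60.] [582. 184.  58.]
stand [ 441. -138.   44.] [ 441. -137.   45.]
buffer [425. -14.  70.] [426. -14.  66.]
tape [451. 341.  30.] [456. 343.   1.]
iod [644. -29.  75.] [647. -31.  66.]
dish [579. -43.  15.] [580. -43.  11.]
box [ 459. -289.   45.] [ 460. -289.   43.]
syr [ 478. -400.   20.] [ 479. -402.   15.]
[[     0      0    640    480 304488]
 [   220    241     70     73   2712]] [[320.08090631 239.16936628]
 [254.27912979 276.62168142]]
58.88598028829085 ((584.3181762695312, 185.118896484375), (164.3246612548828, 139.83624267578125), 0.08843056112527847)
246 [ 440.84821743 -137.34896976   43.75839509] ((444.9482116699219, -142.47454833984375), (51.47966003417969, 51.2806510925293), 3.4153316020965576)
[[ 450.17520587 -142.90823389  112.28438504]
 [ 449.82183725 -146.16322083  108.34964697]
 [ 448.78236311 -142.89188564  106.76820086]
 [ 448.25838099 -145.96368407  103.69065161]
 [ 447.59489206 -148.88601009  101.33511359]
 [ 449.42404867 -137.87313682  102.1091441 ]
 [ 447.10331557 -138.88638524  108.58647282]
 [ 447.39388252 -142.89044125  101.14858182]
 [ 445.55860472 -144.44322457  105.06541958]
 [ 444.60906402 -147.02479228  104.23932595]
 [ 443.74002354 -149.70659715  102.97136483]
 [ 448.25173144 -134.44183555  101.20992753]
 [ 445.6222818  -135.11300951  109.36868301]
 [ 445.36864775 -138.47772548  104.8258542 ]
 [ 443.21096023 -139.65036413  110.51640027]
 [ 444.00395858 -144.2642426   100.27702448]
 [ 440.97405902 -148.09415736  104.74169534]
 [ 444.09459195 -134.93526152  104.4899929 ]
 [ 442.88671063 -137.21187371  105.06262321]
 [ 442.31367542 -140.22748843  102.18680872]
 [ 440.87042574 -142.22897428  104.03980266]
 [ 440.05489076 -144.9712906   102.46661745]
 [ 437.82286074 -146.01105933  108.67499491]
 [ 440.94698254 -136.57350748  102.35343213]
 [ 440.16365704 -139.3499559   100.59872041]
 [ 437.58503508 -137.96854609  101.36743128]]
```

View pics/topcrop.png

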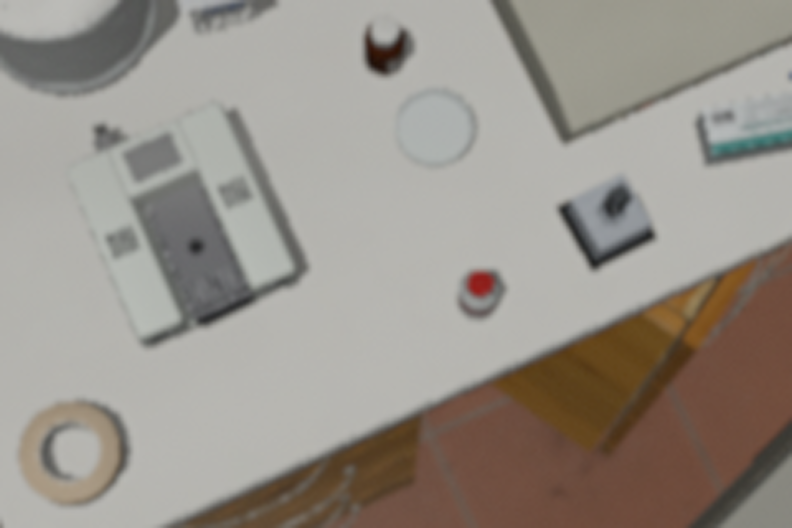

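Request:
move_arm --plan '[{"x":0.0286,"y":-0.0257,"z":0.0028},{"x":0.0286,"y":-0.0257,"z":0.0028},{"x":0.0286,"y":-0.0257,"z":0.0028},{"x":0.0286,"y":-0.0257,"z":0.0028},{"x":0.0286,"y":-0.0257,"z":0.0028},{"x":0.0286,"y":-0.0257,"z":0.0028},{"x":0.0286,"y":-0.0257,"z":0.0028},{"x":0.0286,"y":-0.0257,"z":0.0028},{"x":0.0286,"y":-0.0257,"z":0.0028},{"x":0.0286,"y":-0.0257,"z":0.0028},{"x":0.0286,"y":-0.0257,"z":0.0028},{"x":0.0286,"y":-0.0257,"z":0.0028},{"twist":-7.1},{"twist":-7.1},{"twist":-7.1},{"twist":-7.1},{"twist":-7.1},{"twist":-7.1},{"twist":-7.1},{"twist":-7.1}]'

```text
validation failed for argument at $.pl...
```

Request:
move_arm --plan '[{"twist":-7.1},{"twist":-1.0},{},{}]'

```text
validation failed for argument at $.pl...
```

```bash
python3 - <<'E'
from h import *
s=robot.get_state();print(s["time"],s["ee_pos"],s["ee_rot"],s["force"],s["q"])
im,d,K,T=cam("wrist");cv2.imwrite("pics/w1.png",im);np.savez("w1.npz",im=im,d=d,K=K,T=T)
P=cloud(d,K,T)
near=np.hypot(P[...,0]-445,P[...,1]+142)<60
for lo,hi in((36,52),(94,115)):
    m=near&(P[...,2]>lo)&(P[...,2]<hi);q=P[m]
    print(len(q),np.median(q,0),cv2.minAreaRect(q[:,:2].astype(np.float32)))
E
```

```text
0.1 [ 264.89213107 -565.81218269  403.99322476] [-7.04908619e-04  9.76136227e-01  2.17157899e-01 -1.30818228e-04] [-0.1392175   0.45752099  0.61564805] [-1.15199503e+00  4.23810970e-01  1.63061601e+00  2.65491013e-05
  1.08859937e+00 -1.90150234e-02]
0 [nan nan nan] ((0.0, 0.0), (0.0, 0.0), 0.0)
0 [nan nan nan] ((0.0, 0.0), (0.0, 0.0), 0.0)
  return _methods._mean(a, axis=axis, dtype=dtype,
  ret = um.true_divide(
```

View pics/w1.png

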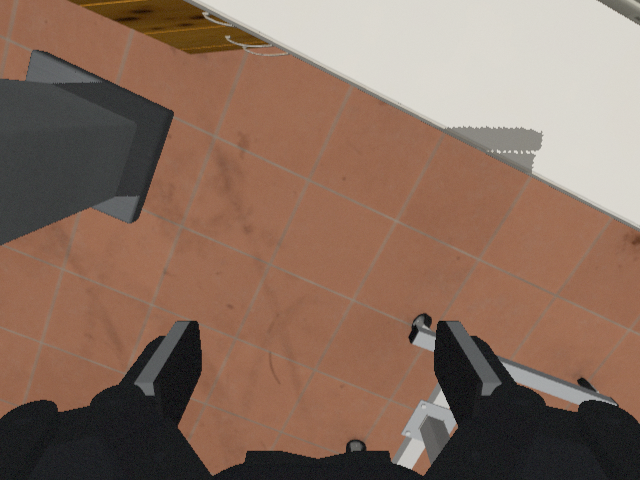

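The moves were refused, so the arm is still at its start (the picture shows only floor). Rows need all five keys.

Request:
move_arm --plan '[{"x":0.0286,"y":-0.0257,"z":0.0028,"twist":0,"grip":1},{"x":0.0286,"y":-0.0257,"z":0.0028,"twist":0,"grip":1},{"x":0.0286,"y":-0.0257,"z":0.0028,"twist":0,"grip":1},{"x":0.0286,"y":-0.0257,"z":0.0028,"twist":0,"grip":1},{"x":0.0286,"y":-0.0257,"z":0.0028,"twist":0,"grip":1},{"x":0.0286,"y":-0.0257,"z":0.0028,"twist":0,"grip":1},{"x":0.0286,"y":-0.0257,"z":0.0028,"twist":0,"grip":1},{"x":0.0286,"y":-0.0257,"z":0.0028,"twist":0,"grip":1},{"x":0.0286,"y":-0.0257,"z":0.0028,"twist":0,"grip":1},{"x":0.0286,"y":-0.0257,"z":0.0028,"twist":0,"grip":1},{"x":0.0286,"y":-0.0257,"z":0.0028,"twist":0,"grip":1},{"x":0.0286,"y":-0.0257,"z":0.0028,"twist":0,"grip":1},{"x":0,"y":0,"z":0,"twist":-7.1,"grip":1},{"x":0,"y":0,"z":0,"twist":-7.1,"grip":1},{"x":0,"y":0,"z":0,"twist":-7.1,"grip":1},{"x":0,"y":0,"z":0,"twist":-7.1,"grip":1},{"x":0,"y":0,"z":0,"twist":-7.1,"grip":1},{"x":0,"y":0,"z":0,"twist":-7.1,"grip":1},{"x":0,"y":0,"z":0,"twist":-7.1,"grip":1},{"x":0,"y":0,"z":0,"twist":-7.1,"grip":1}]'

```text
time: 1.82
ee_pos: [445.0, -141.2, 371.0]
ee_rot: [-0.0, 0.753, 0.658, -0.0]
force: [0.0, -0.0, 0.6]
opening: 85.1
```

Request:
move_arm --plan '[{"x":0,"y":0,"z":0,"twist":-7.1,"grip":1},{"x":0,"y":0,"z":0,"twist":-1,"grip":1},{"x":0,"y":0,"z":0,"twist":0,"grip":1}]'

```text
time: 2.07
ee_pos: [445.0, -141.2, 371.0]
ee_rot: [-0.0, 0.708, 0.706, -0.0]
force: [-0.1, -0.5, 0.0]
opening: 85.6
```

```bash
python3 - <<'E'
from h import *
s=robot.get_state();print(s["time"],s["ee_pos"],s["ee_rot"],s["force"],s["q"])
im,d,K,T=cam("wrist");cv2.imwrite("pics/w2.png",im);np.savez("w2.npz",im=im,d=d,K=K,T=T)
P=cloud(d,K,T)
near=np.hypot(P[...,0]-445,P[...,1]+142)<60
for lo,hi in((40,46),(46,54),(98,110)):
    m=near&(P[...,2]>lo)&(P[...,2]<hi);q=P[m]
    print(len(q),np.median(q,0),cv2.minAreaRect(q[:,:2].astype(np.float32)))
E
```

```text
2.0667 [ 445.00890149 -141.20054828  371.02708205] [-1.12383041e-04  7.08022786e-01  7.06189577e-01 -5.84467894e-05] [-0.11535689 -0.52542037  0.04366114] [-3.32739952e-01  2.39607154e-01  1.99795218e+00 -8.25654688e-06
  9.04286578e-01 -3.30142296e-01]
3117 [ 447.66733986 -134.89874629   44.27665955] ((448.0256042480469, -141.9020233154297), (50.11360168457031, 51.09904861450195), 2.8968887329101562)
348 [ 448.35984227 -135.15779283   49.24294157] ((440.7783203125, -136.80169677734375), (47.215370178222656, 39.626373291015625), 41.03014373779297)
529 [ 447.87544046 -140.49508823  104.02769914] ((447.9307556152344, -141.468505859375), (14.00046157836914, 14.257658004760742), 8.288473129272461)
```

View pics/w2.png

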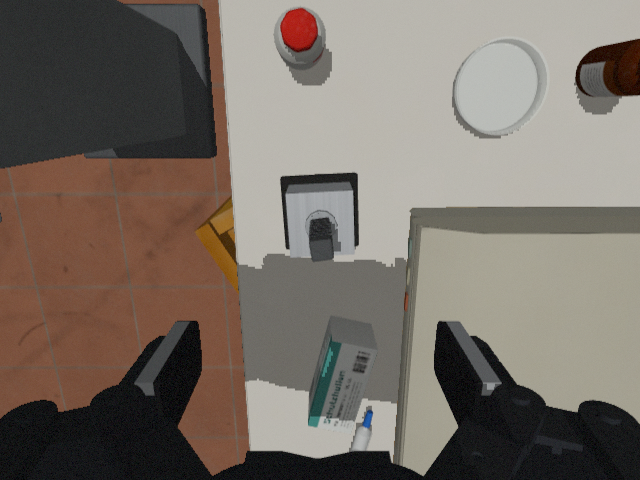

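Stand at about (320,215), pin handle top at (320,225). The beige pad's corner near (412,210) is close to where the right finger goes; checking its height.

```bash
python3 - <<'E'
from h import *
f=np.load("w2.npz");P=cloud(f["d"],f["K"],f["T"])
for u,v in((405,215),(415,215),(415,240),(425,240),(415,280),(430,300),(500,225),(500,215)): print(u,v,P[v,u].round())
m=(P[...,2]>30)&(P[...,2]<150)&(P[...,0]>480)&(P[...,0]<640)&(P[...,1]>-250)&(P[...,1]<-60); q=P[m]
print(q.min(0),q.max(0))
m&=P[...,2]>20
for y in range(-200,-100,15):
    k=m&(abs(P[...,1]-y)<4); print(y, P[k][:,0].min() if k.any() else None)
E
```

```text
405 215 [ 521. -145.    0.]
415 215 [ 521. -137.   34.]
415 240 [ 518. -152.   52.]
425 240 [ 522. -147.   66.]
415 280 [ 518. -179.   63.]
430 300 [ 529. -193.   69.]
500 225 [ 574. -136.   66.]
500 215 [ 587. -137.   34.]
[ 480.18404614 -249.9870769    30.04700579] [ 639.99612095 -135.27564183   85.94348413]
-200 516.6838603144515
-185 516.6464879424956
-170 516.8387722501399
-155 516.5426092471876
-140 514.0660080940396
-125 None
-110 None
```

Request:
move_arm --plan '[{"x":0,"y":0.003,"z":0.008,"twist":0,"grip":0.2},{"x":0,"y":0,"z":0.02,"twist":0,"grip":0.2},{"x":0,"y":0,"z":0.025,"twist":0,"grip":0.2},{"x":0,"y":0,"z":0.025,"twist":0,"grip":0.2},{"x":0,"y":0,"z":0.025,"twist":0,"grip":0.2},{"x":0,"y":0,"z":0.022,"twist":0,"grip":0.2},{"x":0,"y":0,"z":0.015,"twist":0,"grip":0.2},{"x":0,"y":0,"z":0.005,"twist":0,"grip":0.2},{"x":0,"y":0,"z":0,"twist":0,"grip":0.2}]' --newtons 100

```text
time: 2.87
ee_pos: [447.7, -141.0, 224.6]
ee_rot: [-0.001, 0.708, 0.707, -0.001]
force: [-0.6, 0.5, -0.6]
opening: 51.1
```

```bash
python3 - <<'E'
from h import *
im,d,K,T=cam("wrist");cv2.imwrite("pics/w3.png",im[150:])
E
```

```text
(no output)
```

View pics/w3.png

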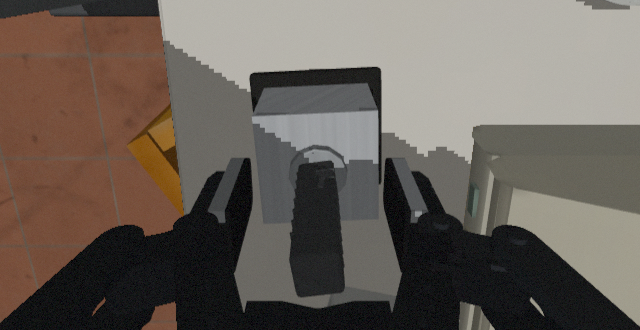

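The fingers straddle the handle (pin around (318,230) of the crop), just above the collar. Closing.

Request:
move_arm --plan '[{"x":0,"y":0,"z":0,"twist":0,"grip":-1},{"x":0,"y":0,"z":0,"twist":0,"grip":-1},{"x":0,"y":0,"z":0,"twist":0,"grip":-1},{"x":0,"y":0,"z":0,"twist":0,"grip":-1},{"x":0,"y":0,"z":0,"twist":0,"grip":-1},{"x":0,"y":0,"z":0,"twist":0,"grip":-1},{"x":0,"y":0,"z":0,"twist":0,"grip":-1},{"x":0,"y":0,"z":0,"twist":0,"grip":-1}]' --newtons 100

```text
time: 3.58
ee_pos: [448.4, -141.3, 227.2]
ee_rot: [0.001, 0.707, 0.707, 0.0]
force: [-0.5, 0.2, 5.1]
opening: 12.7
```

```bash
python3 - <<'E'
from h import *
s=robot.get_state();print(s["time"],s["ee_pos"],s["force"],s["torque"],s["opening"])
f=np.load("top0.npz");K,T=f["K"],f["T"];im=f["im"]
# unit hole: dark blob on slide near (259,284)
g=cv2.cvtColor(im,cv2.COLOR_BGR2GRAY)[276:294,250:269].astype(int);print(g)
E
```

```text
3.5833 [ 448.43128179 -141.34034803  227.22584761] [-0.46599459  0.16149071  5.07834295] [-0.03216744  0.18883887 -0.02344943] 12.696193860080278
[[110 110 110 110 109 109 109 110 109 109 109 110 109 107 103 104 129 161
  178]
 [110 109 109 109 109 108 109 109 109 109 108 108 109 108 103  98 112 146
  173]
 [109 109 108 108 108 108 108 107 108 109 107 108 107 107 105  99 102 132
  164]
 [108 108 107 108 108 107 108 108 107 107 107 108 107 107 107 101 101 124
  154]
 [107 107 108 107 107 107 107 107 106 106 107 107 107 108 106 103 103 114
  140]
 [104 106 108 107 107 106 107 104 101 100 100 104 106 106 105 105 101 103
  123]
 [102 105 106 107 106 107 104  96  85  82  87  96 103 106 105 105 101  97
  107]
 [ 98 104 106 106 106 105  99  84  66  59  66  83  99 105 106 106 104  97
   97]
 [ 96 102 106 106 105 106  96  74  50  40  50  74  95 105 105 106 103 100
   96]
 [101 103 104 105 106 104  98  77  53  45  56  79  98 104 105 105 105 102
   97]
 [114 110 106 105 105 105 101  90  74  67  78  92 102 105 105 105 105 104
   99]
 [116 109 105 104 105 106 105 101  93  91  95 101 105 106 105 105 105 105
  102]
 [108 105 104 105 104 105 106 104 103 102 104 105 105 105 104 105 104 105
  104]
 [105 106 106 103 104 104 105 105 105 105 106 105 105 105 105 105 105 104
  104]
 [105 110 109 103 103 105 104 106 105 105 106 106 105 105 105 105 105 106
  107]
 [103 108 108  99 101 105 105 105 106 106 105 106 106 105 105 106 109 108
  110]
 [102 101  99  95 100 105 105 105 105 105 105 104 103 106 106 109 112 111
  111]
 [107  98  94  96  98 102 106 105 105 106 106 104 101 102 104 104 112 111
  112]]
```

Request:
move_arm --plan '[{"x":0,"y":0,"z":-0.006,"twist":0,"grip":-1},{"x":0,"y":0,"z":-0.01,"twist":0,"grip":-1},{"x":0,"y":0,"z":-0.02,"twist":0,"grip":-1},{"x":0,"y":0,"z":-0.025,"twist":0,"grip":-1},{"x":0,"y":0,"z":-0.025,"twist":0,"grip":-1},{"x":0,"y":0,"z":-0.018,"twist":0,"grip":-1},{"x":0,"y":0,"z":0,"twist":0,"grip":-1},{"x":0,"y":0,"z":0,"twist":0,"grip":-1},{"x":0,"y":0,"z":0,"twist":0,"grip":-1}]'

```text
time: 4.33
ee_pos: [447.7, -141.1, 330.2]
ee_rot: [0.0, 0.707, 0.707, 0.0]
force: [-0.5, 0.2, -0.7]
opening: 13.0
```

Request:
move_arm --plan '[{"x":0.012,"y":0.004,"z":0,"twist":0,"grip":-1},{"x":0.025,"y":0.009,"z":0,"twist":0,"grip":-1},{"x":0.027,"y":0.0093,"z":0,"twist":0,"grip":-1},{"x":0.027,"y":0.0093,"z":0,"twist":0,"grip":-1},{"x":0.027,"y":0.0093,"z":0,"twist":0,"grip":-1},{"x":0.027,"y":0.0093,"z":0,"twist":0,"grip":-1},{"x":0.027,"y":0.0093,"z":0,"twist":0,"grip":-1},{"x":0.027,"y":0.0093,"z":0,"twist":0,"grip":-1},{"x":0.027,"y":0.0093,"z":0,"twist":0,"grip":-1},{"x":0.027,"y":0.0093,"z":0,"twist":0,"grip":-1},{"x":0.027,"y":0.0093,"z":0,"twist":0,"grip":-1},{"x":0.024,"y":0.009,"z":0,"twist":0,"grip":-1},{"x":0.019,"y":0.006,"z":0,"twist":0,"grip":-1},{"x":0,"y":0,"z":0,"twist":0,"grip":-1},{"x":0,"y":0,"z":0,"twist":0,"grip":-1},{"x":0,"y":0,"z":0,"twist":0,"grip":-1}]'

```text
time: 5.67
ee_pos: [559.2, 181.2, 328.8]
ee_rot: [-0.001, 0.707, 0.707, -0.001]
force: [-0.4, -0.5, -0.7]
opening: 12.5
```

```bash
python3 - <<'E'
from h import *
s=robot.get_state();print(s["time"],s["ee_pos"],s["ee_rot"],s["force"],s["opening"])
im,d,K,T=cam("wrist");cv2.imwrite("pics/w4.png",im);np.savez("w4.npz",im=im,d=d,K=K,T=T)
print(pix(np.array(s["ee_pos"])-[0,0,219.2],K,T), pix([560,182,56],K,T), "tip exp, hole exp")
E
```

```text
5.6667 [559.15406534 181.2468668  328.79580448] [-6.05505678e-04  7.07103365e-01  7.07108651e-01 -1.34925712e-03] [-0.42432645 -0.45711085 -0.73810389] 12.516364335552913
[317.25352266 280.43127182] [318.79552413 245.27831336] tip exp, hole exp
```

View pics/w4.png

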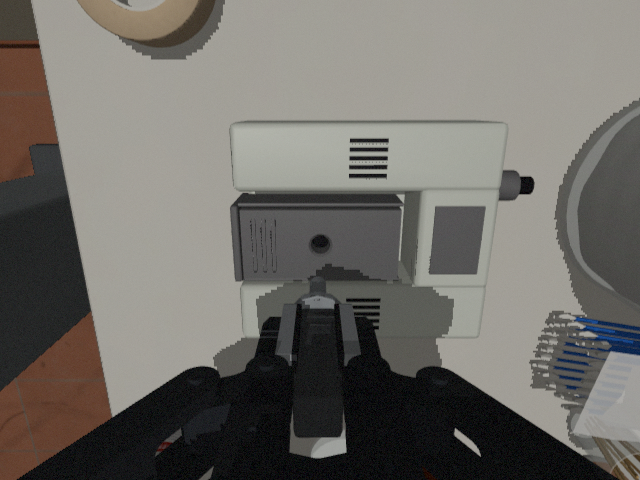

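Tip at (317,279), as predicted (317,280); hole at (320,243), slide parallel to the image rows. Measuring the hole and slide height.

```bash
python3 - <<'E'
from h import *
f=np.load("w4.npz");im,d,K,T=[f[k] for k in("im","d","K","T")];P=cloud(d,K,T)
print("slide z",np.nanmedian(P[215:235,290:380,2]),np.nanmedian(P[250:268,340:380,2]),"unit top",np.nanmedian(P[140:180,250:330,2]),np.nanmedian(P[310:325,250:262,2]))
g=cv2.cvtColor(im,cv2.COLOR_BGR2GRAY);print(g[228:258:2,304:338:2])
w=np.clip(70-g[229:257,305:336].astype(float),0,None)
v,u=np.mgrid[229:257,305:336]; u0,v0=(w*u).sum()/w.sum(),(w*v).sum()/w.sum();print(u0,v0)
z=np.nanmedian(P[215:235,290:380,2])
for zz in(z,z-11):print(ray(u0,v0,zz,K,T))
# tip centroid offset: tip seen vs predicted
print(g[270:296:2,304:332:2])
# yaw of unit
m=(np.abs(P[...,2]-60)<3)&(np.abs(P[...,0]-584)<90)&(P[...,1]>215)&(P[...,1]<262);q=P[m]
print(cv2.minAreaRect(q[:,:2].astype(np.float32)))
E
```

```text
slide z 58.940085709092074 58.96295329175658 unit top 60.235381592880856 60.3421847129696
[[89 90 85 86 87 90 88 90 88 88 85 83 88 87 87 91 90]
 [90 87 88 87 89 87 84 87 87 90 86 88 87 87 87 85 89]
 [86 88 87 87 90 86 90 88 88 90 87 87 88 90 86 84 88]
 [90 88 87 87 87 88 77 61 61 71 77 83 87 88 88 90 83]
 [89 89 87 87 79 54 45 27 21 24 39 64 81 87 91 87 87]
 [88 88 87 79 59 27 25 22 20 20 17 31 52 83 90 86 84]
 [89 86 90 58 21 19 27 21 21 14 22 15 36 64 89 86 88]
 [89 87 83 65 23 20 23 15 22 18 10 20 36 63 84 85 87]
 [86 85 79 58 34 28 14 22  8 17 15 18 44 69 77 88 86]
 [84 88 78 64 36 38 14 23 17  7 23 39 46 70 78 83 86]
 [85 88 84 66 42 41 43 46 37 45 48 45 45 71 89 85 90]
 [88 86 86 68 57 45 42 46 39 47 46 44 72 75 84 86 86]
 [87 87 87 86 68 72 53 43 43 48 51 74 74 84 85 84 88]
 [86 87 84 86 84 74 76 76 71 77 73 79 83 84 87 86 85]
 [85 86 84 83 83 87 82 77 79 72 84 83 86 87 86 86 85]]
319.6967802705943 242.94262716218532
[560.55140299 184.50865837  58.94008571]
[560.59585346 180.90218322  47.94008571]
[[84 86 83 86 83 87 44 40 41 41 44 43 42 43]
 [84 84 86 86 84 87 38 45 37 44 44 43 44 42]
 [84 82 81 84 83 86 47 41 41 40 41 40 43 42]
 [86 83 83 43 38 46 58 58 48 43 36 45 40 42]
 [88 85 43 43 53 68 67 63 61 58 40 42 36 42]
 [85 88 66 54 71 72 70 65 60 57 55 54 54 53]
 [95 95 75 61 52 54 57 60 50 50 55 77 76 79]
 [80 84 80 60 52 54 56 54 55 55 50 82 83 79]
 [87 91 88 52 52 49 55 54 55 50 53 86 89 89]
 [90 91 90 50 57 52 49 53 54 49 54 82 92 92]
 [92 92 91 50 51 51 54 56 53 51 47 85 94 92]
 [92 90 84 54 56 66 66 65 62 58 54 78 96 93]
 [75 71 72 66 60 65 68 69 68 63 60 63 63 68]]
((588.1078491210938, 235.6298828125), (159.1647491455078, 41.27106857299805), 0.00981965847313404)
```

Request:
move_arm --plan '[{"x":0.0022,"y":0.0016,"z":0.004,"twist":0,"grip":-1},{"x":0,"y":0,"z":0.01,"twist":0,"grip":-1},{"x":0,"y":0,"z":0.012,"twist":0,"grip":-1},{"x":0,"y":0,"z":0.01,"twist":0,"grip":-1},{"x":0,"y":0,"z":0.006,"twist":0,"grip":-1},{"x":0,"y":0,"z":0.001,"twist":0,"grip":-1},{"x":0,"y":0,"z":0,"twist":0,"grip":-1},{"x":0,"y":0,"z":0,"twist":0,"grip":-1},{"x":0,"y":0,"z":0,"twist":0,"grip":-1},{"x":0,"y":0,"z":0,"twist":0,"grip":-1}]'

```text
time: 6.55
ee_pos: [561.7, 184.0, 287.7]
ee_rot: [0.0, 0.707, 0.707, 0.0]
force: [-0.6, -0.7, -0.4]
opening: 13.0
```

```bash
python3 - <<'E'
from h import *
s=robot.get_state();print(s["time"],s["ee_pos"],s["ee_rot"],s["force"],s["opening"])
im,d,K,T=cam("wrist");cv2.imwrite("pics/w5.png",cv2.resize(im[180:320,230:410],None,fx=4,fy=4));np.savez("w5.npz",im=im,d=d,K=K,T=T)
print(pix(np.array(s["ee_pos"])-[0,0,219.2],K,T), pix([560.8,183.4,59],K,T), "tip exp, hole exp")
E
```

```text
6.55 [561.67235175 184.04272263 287.6521449 ] [2.32373776e-04 7.07173372e-01 7.07040008e-01 4.41020881e-04] [-0.58508668 -0.67502064 -0.42484126] 13.049050419151595
[315.63372327 280.97352394] [314.0207597  274.93253553] tip exp, hole exp
```

View pics/w5.png

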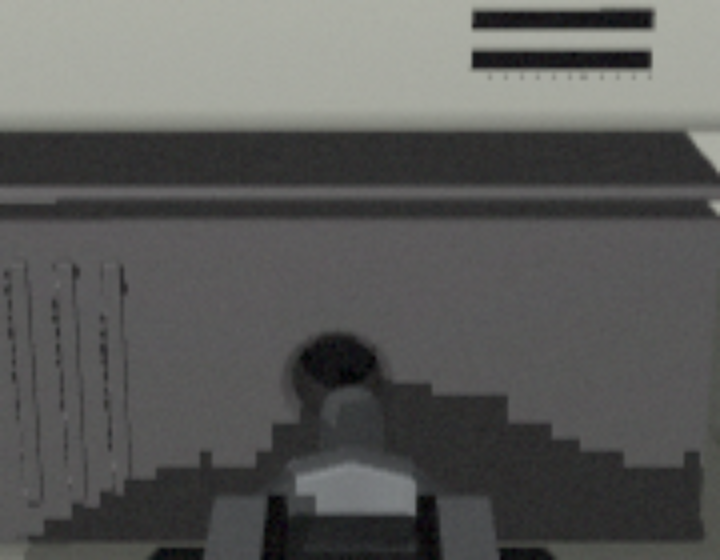

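Crop: hole centre about (337,378), tip about (351,400); tip needs about 2 mm toward -x and 0.7 mm toward -y.

Request:
move_arm --plan '[{"x":-0.0007,"y":-0.002,"z":0,"twist":0,"grip":-1},{"x":0,"y":0,"z":0.001,"twist":0,"grip":-1},{"x":0,"y":0,"z":0.001,"twist":0,"grip":-1},{"x":0,"y":0,"z":0.001,"twist":0,"grip":-1},{"x":0,"y":0,"z":0.001,"twist":0,"grip":-1},{"x":0,"y":0,"z":0.001,"twist":0,"grip":-1},{"x":0,"y":0,"z":0.001,"twist":0,"grip":-1},{"x":0,"y":0,"z":0.001,"twist":0,"grip":-1},{"x":0,"y":0,"z":0.001,"twist":0,"grip":-1},{"x":0,"y":0,"z":0.001,"twist":0,"grip":-1},{"x":0,"y":0,"z":0.001,"twist":0,"grip":-1},{"x":0,"y":0,"z":0,"twist":0,"grip":-1}]'

```text
time: 7.6
ee_pos: [559.4, 183.2, 276.9]
ee_rot: [-0.0, 0.707, 0.707, -0.0]
force: [0.8, -0.7, -1.5]
opening: 12.7
```

Request:
move_arm --plan '[{"x":0,"y":0,"z":0.001,"twist":0,"grip":-1},{"x":0,"y":0,"z":0.001,"twist":0,"grip":-1},{"x":0,"y":0,"z":0,"twist":0,"grip":-1}]'

```text
time: 7.85
ee_pos: [559.4, 183.3, 274.9]
ee_rot: [-0.0, 0.707, 0.707, -0.0]
force: [-0.2, -0.9, -0.2]
opening: 12.8
```

Request:
move_arm --plan '[{"x":0,"y":0,"z":0.001,"twist":0,"grip":-1},{"x":0,"y":0,"z":0.001,"twist":0,"grip":-1},{"x":0,"y":0,"z":0.001,"twist":0,"grip":-1},{"x":0,"y":0,"z":0,"twist":0,"grip":-1}]'

```text
time: 8.18
ee_pos: [559.4, 183.2, 271.9]
ee_rot: [-0.0, 0.707, 0.707, -0.0]
force: [-0.4, -0.3, -0.9]
opening: 12.7
```

Request:
move_arm --plan '[{"x":0,"y":0,"z":0.001,"twist":0,"grip":-1},{"x":0,"y":0,"z":0.001,"twist":0,"grip":-1},{"x":0,"y":0,"z":0.001,"twist":0,"grip":-1},{"x":0,"y":0,"z":0,"twist":0,"grip":-1}]'

```text
time: 8.52
ee_pos: [559.4, 183.2, 268.9]
ee_rot: [-0.0, 0.707, 0.707, -0.0]
force: [0.4, -0.5, -0.8]
opening: 12.8
```

Request:
move_arm --plan '[{"x":0,"y":0,"z":0.001,"twist":0,"grip":-1},{"x":0,"y":0,"z":0.001,"twist":0,"grip":-1},{"x":0,"y":0,"z":0.001,"twist":0,"grip":-1},{"x":0,"y":0,"z":0,"twist":0,"grip":-1}]'

```text
time: 8.85
ee_pos: [559.5, 183.3, 266.3]
ee_rot: [0.0, 0.707, 0.707, 0.0]
force: [-1.3, 0.2, 4.1]
opening: 12.5
```

Request:
move_arm --plan '[{"x":0,"y":0,"z":0.001,"twist":0,"grip":-1},{"x":0,"y":0,"z":0.001,"twist":0,"grip":-1},{"x":0,"y":0,"z":0,"twist":0,"grip":-1}]'

```text
time: 9.1
ee_pos: [559.6, 183.3, 264.6]
ee_rot: [0.0, 0.707, 0.707, 0.0]
force: [-1.1, -0.8, 7.9]
opening: 12.8
```

Request:
move_arm --plan '[{"x":0,"y":0,"z":0.001,"twist":0,"grip":-1},{"x":0,"y":0,"z":0.001,"twist":0,"grip":-1},{"x":0,"y":0,"z":0.001,"twist":0,"grip":-1},{"x":0,"y":0,"z":0,"twist":0,"grip":-1},{"x":0,"y":0,"z":0,"twist":0,"grip":-1}]'

```text
time: 9.52
ee_pos: [559.6, 183.3, 262.2]
ee_rot: [0.0, 0.707, 0.707, 0.0]
force: [-3.6, -2.1, 11.6]
opening: 12.8
```

```bash
python3 - <<'E'
from h import *
s=robot.get_state();print(s["time"],s["ee_pos"],s["force"],s["torque"])
E
```

```text
9.5167 [559.62366494 183.33539662 262.19383809] [-3.56119262 -2.06312796 11.62696637] [-0.21143974  0.69481443 -0.05311115]
```

Request:
move_arm --plan '[{"x":0,"y":0,"z":0.001,"twist":0,"grip":-1},{"x":0,"y":0,"z":0.001,"twist":0,"grip":-1},{"x":0,"y":0,"z":0,"twist":0,"grip":-1},{"x":0,"y":0,"z":0,"twist":0,"grip":-1}]'

```text
time: 9.85
ee_pos: [559.7, 183.3, 260.5]
ee_rot: [0.0, 0.707, 0.707, 0.0]
force: [-3.3, -1.9, 14.9]
opening: 13.0
```

Request:
move_arm --plan '[{"x":0,"y":-0.001,"z":0,"twist":0,"grip":-1},{"x":0,"y":-0.001,"z":0,"twist":0,"grip":-1},{"x":0,"y":-0.001,"z":0,"twist":0,"grip":-1},{"x":0,"y":-0.001,"z":0,"twist":0,"grip":-1},{"x":0,"y":-0.001,"z":0,"twist":0,"grip":-1},{"x":0,"y":0,"z":0,"twist":0,"grip":-1}]'

```text
time: 10.35
ee_pos: [556.3, 183.4, 261.4]
ee_rot: [0.002, 0.707, 0.707, 0.003]
force: [2.7, -2.2, 13.7]
opening: 12.7
```

Request:
move_arm --plan '[{"x":0,"y":0,"z":0.0008,"twist":0,"grip":-1},{"x":0,"y":-0.001,"z":0,"twist":0,"grip":-1},{"x":0,"y":-0.001,"z":0,"twist":0,"grip":-1},{"x":0,"y":-0.001,"z":0,"twist":0,"grip":-1},{"x":0,"y":-0.001,"z":0,"twist":0,"grip":-1},{"x":0,"y":0,"z":0,"twist":0,"grip":-1}]'

```text
time: 10.85
ee_pos: [552.4, 183.4, 260.7]
ee_rot: [0.002, 0.707, 0.707, 0.003]
force: [2.3, -2.8, 14.4]
opening: 12.9
```

Request:
move_arm --plan '[{"x":0,"y":-0.0015,"z":0,"twist":0,"grip":-1},{"x":0,"y":-0.002,"z":0,"twist":0,"grip":-1},{"x":0,"y":-0.002,"z":0,"twist":0,"grip":-1},{"x":0,"y":-0.002,"z":0,"twist":0,"grip":-1},{"x":0,"y":-0.002,"z":0,"twist":0,"grip":-1},{"x":0,"y":-0.002,"z":0,"twist":0,"grip":-1},{"x":0,"y":-0.002,"z":0,"twist":0,"grip":-1},{"x":0,"y":-0.002,"z":0,"twist":0,"grip":-1},{"x":0,"y":-0.0015,"z":0,"twist":0,"grip":-1},{"x":0,"y":0,"z":0,"twist":0,"grip":-1}]'

```text
time: 11.68
ee_pos: [535.3, 183.4, 260.6]
ee_rot: [0.002, 0.707, 0.707, 0.003]
force: [2.3, -2.8, 14.2]
opening: 12.6
```

Request:
move_arm --plan '[{"x":0,"y":-0.0015,"z":0,"twist":0,"grip":-1},{"x":0,"y":-0.002,"z":0,"twist":0,"grip":-1},{"x":0,"y":-0.002,"z":0,"twist":0,"grip":-1},{"x":0,"y":-0.002,"z":0,"twist":0,"grip":-1},{"x":0,"y":-0.002,"z":0,"twist":0,"grip":-1},{"x":0,"y":-0.002,"z":0,"twist":0,"grip":-1},{"x":0,"y":-0.002,"z":0,"twist":0,"grip":-1},{"x":0,"y":-0.0015,"z":0,"twist":0,"grip":-1},{"x":0,"y":-0.001,"z":0,"twist":0,"grip":-1},{"x":0,"y":0,"z":0,"twist":0,"grip":-1},{"x":0,"y":0,"z":0,"twist":0,"grip":-1}]'

```text
time: 12.6
ee_pos: [519.3, 183.4, 260.5]
ee_rot: [0.002, 0.707, 0.707, 0.003]
force: [1.8, -4.1, 13.5]
opening: 12.6
```

Request:
move_arm --plan '[{"x":-0.0004,"y":0.001,"z":-0.001,"twist":0,"grip":-1},{"x":-0.0003,"y":0.001,"z":-0.002,"twist":0,"grip":-1},{"x":0,"y":0,"z":-0.002,"twist":0,"grip":-1},{"x":0,"y":0,"z":-0.003,"twist":0,"grip":-1},{"x":0,"y":0,"z":-0.003,"twist":0,"grip":-1},{"x":0,"y":0,"z":-0.004,"twist":0,"grip":-1},{"x":0,"y":0,"z":-0.004,"twist":0,"grip":-1},{"x":0,"y":0,"z":-0.006,"twist":0,"grip":-1},{"x":0,"y":0,"z":-0.01,"twist":0,"grip":-1},{"x":0,"y":0,"z":-0.015,"twist":0,"grip":-1},{"x":0,"y":0,"z":-0.015,"twist":0,"grip":-1},{"x":0,"y":0,"z":-0.008,"twist":0,"grip":-1},{"x":0,"y":0,"z":0,"twist":0,"grip":-1},{"x":0,"y":0,"z":0,"twist":0,"grip":-1}]'

```text
time: 13.77
ee_pos: [519.4, 182.5, 331.8]
ee_rot: [0.0, 0.707, 0.707, 0.0]
force: [-0.2, 0.0, -1.2]
opening: 12.5
```

```bash
python3 - <<'E'
from h import *
s=robot.get_state();print(s["time"],s["ee_pos"],s["ee_rot"],s["force"])
im,d,K,T=cam("wrist");cv2.imwrite("pics/w6.png",im);np.savez("w6.npz",im=im,d=d,K=K,T=T)
print(pix(np.array(s["ee_pos"])-[0,0,219.2],K,T), pix([560.8,183.4,59],K,T), "tip exp, old hole")
E
```

```text
13.7667 [519.42085774 182.54135099 331.77672736] [2.26331714e-04 7.07203456e-01 7.07009916e-01 4.46611511e-04] [-0.22949249  0.03716764 -1.24975437]
[315.63475619 280.97909567] [381.66126095 245.64283252] tip exp, old hole
```

View pics/w6.png

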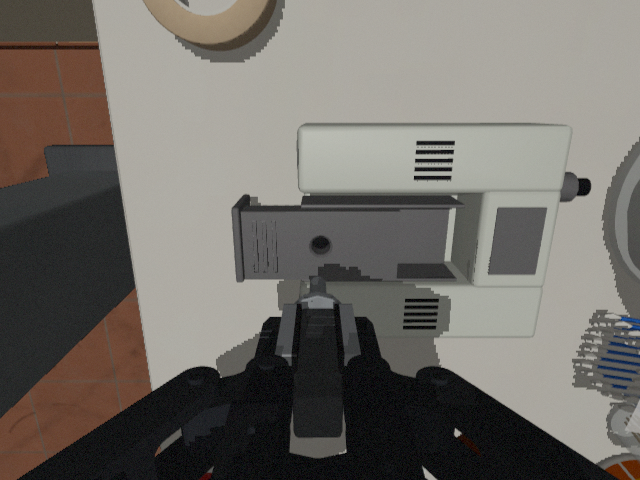

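Hole now at (320,244) instead of the expected (382,246) for a closed slide: about 41 mm out. Pin still straight in the grip. Back to the stand.

Request:
move_arm --plan '[{"x":-0.012,"y":-0.0026,"z":0,"twist":0,"grip":-1},{"x":-0.025,"y":-0.0055,"z":0,"twist":0,"grip":-1},{"x":-0.027,"y":-0.006,"z":0,"twist":0,"grip":-1},{"x":-0.027,"y":-0.006,"z":0,"twist":0,"grip":-1},{"x":-0.027,"y":-0.006,"z":0,"twist":0,"grip":-1},{"x":-0.027,"y":-0.006,"z":0,"twist":0,"grip":-1},{"x":-0.027,"y":-0.006,"z":0,"twist":0,"grip":-1},{"x":-0.027,"y":-0.006,"z":0,"twist":0,"grip":-1},{"x":-0.027,"y":-0.006,"z":0,"twist":0,"grip":-1},{"x":-0.027,"y":-0.006,"z":0,"twist":0,"grip":-1},{"x":-0.027,"y":-0.006,"z":0,"twist":0,"grip":-1},{"x":-0.025,"y":-0.0055,"z":0,"twist":0,"grip":-1},{"x":-0.0187,"y":-0.004,"z":0.02,"twist":0,"grip":-1},{"x":0,"y":0,"z":0.02,"twist":0,"grip":-1},{"x":0,"y":0,"z":0.01,"twist":0,"grip":-1},{"x":0,"y":0,"z":0,"twist":0,"grip":-1},{"x":0,"y":0,"z":0,"twist":0,"grip":-1},{"x":0,"y":0,"z":0,"twist":0,"grip":-1}]'

```text
time: 15.32
ee_pos: [448.0, -140.8, 281.7]
ee_rot: [0.0, 0.707, 0.707, 0.0]
force: [-0.3, -0.4, -0.0]
opening: 12.6
```

```bash
python3 - <<'E'
from h import *
s=robot.get_state();print(s["time"],s["ee_pos"],s["ee_rot"],s["force"])
im,d,K,T=cam("wrist");cv2.imwrite("pics/w7.png",cv2.resize(im[180:330,230:410],None,fx=4,fy=4));np.savez("w7.npz",im=im,d=d,K=K,T=T)
print(pix(np.array(s["ee_pos"])-[0,0,219.2],K,T), pix([448,-141.7,44],K,T), "tip exp, hole exp")
E
```

```text
15.3167 [ 447.97751019 -140.81081527  281.66499931] [1.41870530e-05 7.06892348e-01 7.07321149e-01 1.81890955e-05] [-0.33019244 -0.44077357 -0.02897351]
[316.02565558 280.85521367] [316.1465815  268.89253158] tip exp, hole exp
```

View pics/w7.png

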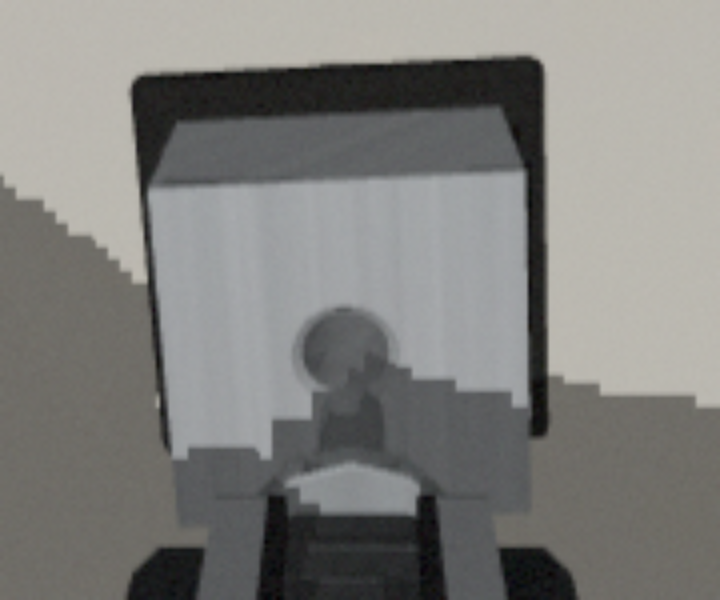

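Crop: hole at about (345,352), tip at about (351,400); shift about 1 mm toward -x and 0.9 mm toward -y, then lower.

Request:
move_arm --plan '[{"x":-0.0009,"y":-0.001,"z":0.002,"twist":0,"grip":-1},{"x":0,"y":0,"z":0.005,"twist":0,"grip":-1},{"x":0,"y":0,"z":0.005,"twist":0,"grip":-1},{"x":0,"y":0,"z":0.003,"twist":0,"grip":-1},{"x":0,"y":0,"z":0.0012,"twist":0,"grip":-1},{"x":0,"y":0,"z":0.0012,"twist":0,"grip":-1},{"x":0,"y":0,"z":0.0012,"twist":0,"grip":-1},{"x":0,"y":0,"z":0.0012,"twist":0,"grip":-1},{"x":0,"y":0,"z":0.0012,"twist":0,"grip":-1},{"x":0,"y":0,"z":0.0012,"twist":0,"grip":-1},{"x":0,"y":0,"z":0.0012,"twist":0,"grip":-1},{"x":0,"y":0,"z":0,"twist":0,"grip":-1}]'

```text
time: 16.37
ee_pos: [446.7, -142.0, 257.7]
ee_rot: [-0.0, 0.707, 0.707, -0.0]
force: [-0.4, 0.9, 0.3]
opening: 12.5
```

Request:
move_arm --plan '[{"x":0,"y":0,"z":0.002,"twist":0,"grip":-1},{"x":0,"y":0,"z":0.002,"twist":0,"grip":-1},{"x":0,"y":0,"z":0.002,"twist":0,"grip":-1},{"x":0,"y":0,"z":0.002,"twist":0,"grip":-1},{"x":0,"y":0,"z":0.002,"twist":0,"grip":-1},{"x":0,"y":0,"z":0.002,"twist":0,"grip":-1},{"x":0,"y":0,"z":0,"twist":0,"grip":-1}]'

```text
time: 16.95
ee_pos: [446.6, -142.0, 245.5]
ee_rot: [-0.0, 0.707, 0.707, -0.0]
force: [0.2, -1.2, 0.0]
opening: 12.5
```

Request:
move_arm --plan '[{"x":0,"y":0,"z":0.002,"twist":0,"grip":-1},{"x":0,"y":0,"z":0.002,"twist":0,"grip":-1},{"x":0,"y":0,"z":0.002,"twist":0,"grip":-1},{"x":0,"y":0,"z":0.002,"twist":0,"grip":-1},{"x":0,"y":0,"z":0.002,"twist":0,"grip":-1},{"x":0,"y":0,"z":0.002,"twist":0,"grip":-1},{"x":0,"y":0,"z":0,"twist":0,"grip":-1}]'

```text
time: 17.53
ee_pos: [446.6, -142.0, 233.5]
ee_rot: [-0.0, 0.707, 0.707, -0.0]
force: [0.3, 0.1, 0.1]
opening: 12.3
```

Request:
move_arm --plan '[{"x":0,"y":0,"z":0.001,"twist":0,"grip":-1},{"x":0,"y":0,"z":0.001,"twist":0,"grip":-1},{"x":0,"y":0,"z":0.001,"twist":0,"grip":-1},{"x":0,"y":0,"z":0.001,"twist":0,"grip":-1},{"x":0,"y":0,"z":0.001,"twist":0,"grip":-1},{"x":0,"y":0,"z":0.001,"twist":0,"grip":-1},{"x":0,"y":0,"z":0,"twist":0,"grip":-1}]'

```text
time: 18.12
ee_pos: [446.7, -142.0, 227.7]
ee_rot: [-0.0, 0.707, 0.707, -0.0]
force: [-0.3, 0.3, -0.3]
opening: 12.6
```

Request:
move_arm --plan '[{"x":0,"y":0,"z":0.001,"twist":0,"grip":-1},{"x":0,"y":0,"z":0.001,"twist":0,"grip":-1},{"x":0,"y":0,"z":0,"twist":0,"grip":-1}]'

```text
time: 18.37
ee_pos: [446.8, -142.0, 227.2]
ee_rot: [0.0, 0.707, 0.707, 0.0]
force: [-5.0, 1.2, 20.2]
opening: 12.8
```

Request:
move_arm --plan '[{"x":0,"y":0,"z":-0.001,"twist":0,"grip":-1},{"x":0,"y":0,"z":0,"twist":0,"grip":-0.5},{"x":0,"y":0,"z":0,"twist":0,"grip":0},{"x":0,"y":0,"z":0,"twist":0,"grip":0.2},{"x":0,"y":0,"z":0,"twist":0,"grip":0.2},{"x":0,"y":0,"z":0,"twist":0,"grip":0.2},{"x":0,"y":0,"z":0,"twist":0,"grip":0.2},{"x":0,"y":0,"z":0,"twist":0,"grip":0.2}]'

```text
time: 19.03
ee_pos: [446.7, -142.0, 226.8]
ee_rot: [-0.0, 0.707, 0.707, -0.0]
force: [-0.1, -0.3, -0.4]
opening: 50.6
```

Request:
move_arm --plan '[{"x":0,"y":0.001,"z":-0.005,"twist":0,"grip":0.2},{"x":0,"y":0,"z":-0.01,"twist":0,"grip":0.2},{"x":0,"y":0,"z":-0.02,"twist":0,"grip":0.2},{"x":0,"y":0,"z":-0.025,"twist":0,"grip":0.2},{"x":0,"y":0,"z":-0.03,"twist":0,"grip":0.2},{"x":0,"y":0,"z":-0.03,"twist":0,"grip":0.2},{"x":0,"y":0,"z":-0.02,"twist":0,"grip":0.2},{"x":0,"y":0,"z":-0.005,"twist":0,"grip":0.2},{"x":0,"y":0,"z":0,"twist":0,"grip":0.2},{"x":0,"y":0,"z":0,"twist":0,"grip":0.2}]'

```text
time: 19.87
ee_pos: [447.4, -141.9, 371.9]
ee_rot: [0.0, 0.707, 0.707, 0.0]
force: [0.1, 0.1, -0.8]
opening: 51.2
```

```bash
python3 - <<'E'
from h import *
s=robot.get_state();print(s["time"],s["ee_pos"],s["force"],s["opening"])
im,d,K,T=cam("wrist");cv2.imwrite("pics/w8.png",im);P=cloud(d,K,T)
m=(np.hypot(P[...,0]-448,P[...,1]+141)<30)&(P[...,2]>98)&(P[...,2]<115);q=P[m]
print(len(q),np.median(q,0),cv2.minAreaRect(q[:,:2].astype(np.float32)))
im,d,K,T=cam("top");f=np.load("top0.npz");a=f["im"]
cv2.imwrite("pics/top1.png",cv2.resize(np.vstack([a[200:370,190:490],im[200:370,190:490]]),None,fx=1.75,fy=1.75))
g=cv2.cvtColor(im,cv2.COLOR_BGR2GRAY)
w=np.clip(90-g[278:312,250:275].astype(float),0,None);y,x=np.unravel_index(w.argmax(),w.shape);print("dark",x+250,y+278,ray(x+250,y+278,59,K,T))
E
```

```text
19.8667 [ 447.40486253 -141.89440224  371.89375402] [ 0.13660509  0.05232185 -0.79940576] 51.20960570551185
531 [ 447.94144184 -141.28629906  104.02640411] ((447.94183349609375, -142.30738830566406), (14.180912971496582, 13.710549354553223), 89.92613983154297)
dark 265 297 [519.95612276 180.88164141  59.        ]
```

View pics/top1.png

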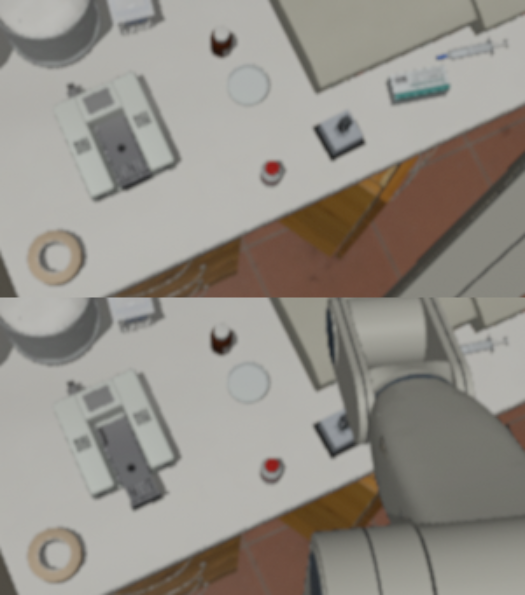

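View pics/w8.png

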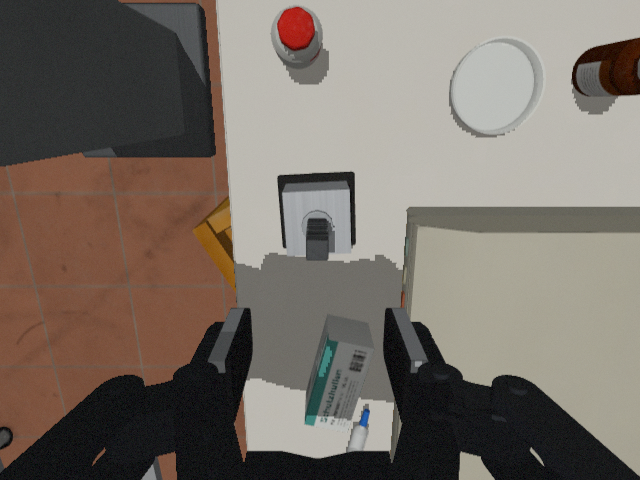

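The pin stands upright in the stand (wrist view, (317,235)) with its top at z = 104 mm, as at the start. The slide is about 40 mm out: its hole is now at x = 520, against 561 before. The bystanders that can be seen are unmoved and the fingers are clear, so I am handing the job in.

```bash
python3 -c "
from rig import robot
print(robot.close_job())"
```

```text
the job is handed in; nothing more can be done
None
```

The filter slide is about 40 mm out of the unit, the pin is back in its stand and released, and I handed the job in at about 20 s of the 72 s allowed. No verdict was given.

**Slide:** I felt the button at about 4 N. I held it down at 13.5–15 N and pushed the slide with about 2.5 N. The hole moved from x = 561 mm to x = 520 mm, seen in both the wrist and top views.

**Force:** The highest reading I took while pressing on the slide or button was about 15 N, against the 25 N limit. Readings come only at the end of each move, so a short peak in between would not have shown. Setting the pin down in the stand read 20 N upward just before I let go, but that was against the stand, not the slide.

**Pin:** It is right down in the stand. Its top is at z = 104 mm, as at the start and as expected, and its position agrees with the start to within 1 mm. I did not measure the tilt; it looks upright.

**Surroundings:** The gripper is open and clear, about 145 mm above where it let go of the pin. The bystanders I could see in the last pictures stand where they were. The arm hid the carton and part of the syringe in the top view. In the wrist view the carton and the visible tip of the syringe are where they were.

**What went wrong:** The first two moves were refused because their rows lacked some keys. Nothing moved.

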